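# Seat the measuring trough on its locating pins

## Robot

A 6-joint arm with a two-finger parallel gripper is mounted at the origin on the work surface. World frame = base frame: x ahead of the robot, y to its left, z up, the work surface at z = 0. Lengths are in mm, angles in rad, forces in N, time in s.
With the tool pointing down it reaches from about 300 to 775 mm from the base axis. Payload 14.6 kg.
Tool frame: the origin (TCP) lies midway between the tips of the shut fingers; the grasp point (between the pads) lies manip.grasp_offset behind it (manip.grasp_offset is the distance from the TCP to the grasp point, in mm); z points along the fingers, y is the direction in which the jaws open and shut (so a half turn about z gives the same grasp; the last joint's range is limited). The gripper opens to 94 mm and grips with 3 to 60 N. Pads are 16 mm wide; open, the fingers measure 119 mm over their backs; the gripper's body (75 mm by 177 mm) begins 78 mm behind the grasp point.
Start: joints at [1.141, 0.3, 1.521, -0, 1.321, -0.067], TCP at [195.188, 514.189, 205.446] pointing down, gripper open.
Joint ranges: [-3.03, 3.03], [-0.79, 2.21], [0.23, 2.52], [-1.04, 4.18], [0, 3.07], [-2.55, 2.55]. Speed limits (rad/s): [2.22, 2.22, 2.57, 3.14, 3.14, 3.14].

## Interface

Orientations are given as [roll, pitch, yaw] about the fixed x, y, z axes, in that order (R = Rz(yaw) Ry(pitch) Rx(roll)).
In Python, from cell import monitor, vision, order, manip gives the robot as it stands.
- The arm moves only by the shell command python3 -m jog 'ROWS' [FORCE]. ROWS is JSON, a list of rows, each a list of 7 numbers: the shift along the tool's x, y, z in cm, then the turn, a rotation vector about the tool's x, y, z in rad, then the opening in per cent of the stroke, from 0 (shut) to 100 (fully open). In form: [[tx, ty, tz, rx, ry, rz, jaw], ...]. A call has 1 to 8 rows; each row shifts and turns the commanded pose from where the row before left it, along the tool's axes as they then stand; what a row does not reach is not made up. A row lasts 1/10 s, in which the tool goes at most 50 mm and 8.59 degrees, less where a joint would pass 70% of its speed; a pose out of reach is approached as far as the arm can. A call is refused whole if a number of a shift passes 5 or a number of a turn 0.15, either way. A call with a gripper value outside its range is refused whole. The fingers move at their own pace and stop on an object; FORCE is the grip in N (left out, the last holds). Time passes only in rows, so rows that do not move let the fingers close. It gives the time, the measured TCP pose, the force and the opening at its end, in the units of the state.
- monitor.read_state(): the state, without advancing time (a new reading comes with each control period).
- vision.camera(name): name is "scene" or "side" or "wrist"; returns a dict with "color" (480x640x3 uint8, blue, green, red), "fx", "fy", "cx", "cy" (pixels), "distortion" ([k1, k2, p1, p2, k3] as OpenCV has them; the pictures are not rectified), "cam_to_world" (4x4, takes a point from camera to world coordinates); the wrist camera has in their place "tool_from_camera" (4x4, takes a point from camera to tool coordinates, whose origin is the TCP and whose axes are the flange's). Camera axes: x right, y down, z forward; pixel columns grow to the right and rows downward; lengths in mm; the calibration is good to about 2 mm. A picture is of the moment at which its call begins: read the wrist's pose just before it. There is no depth.
- order.sign_off(): hands the job in, once; it reports no verdict.
The state is a dict: "clock": time; "joints": joint angles; "qd": joint speeds; "effort": joint torques, N m; "eef_pos": TCP position; "eef_rot": TCP orientation; "wrist_force": force on the tool from outside, world axes, zero at the start; "moment": the same for the moment, N m; "finger_gap": finger opening in mm.
Only numpy, scipy, OpenCV 4.12 (cv2) and the standard library are available. Lean on these libraries where they do the work, as an engineer would, in place of code of your own. Each camera call takes 0.05 s, during which the arm holds its last target.

## Task

Nudge the wooden measuring trough across its board with the fingers, back against the fence and sideways, until its two floor holes drop over the two locating pins and it lies flat on the board. Only push it: do not lift or carry it, and leave the other things on the table where they are.

Things in the scene. Friction and masses are not known exactly. Their poses are not given: they have to be found in the camera images.
- board: White plastic measuring board fixed to the table, 156 mm (its x) by 310 mm (its y), top 20 mm over the table. Origin: at table height midway between its two locating pins, which stand at the middle of its length; a thin dark line across board and fence marks y = 0 there. +x points away from the robot; the near edge is at x = -90 mm.
- fence (a point): Middle of the near face of the grey fence along the board's far edge, 50.5 mm (+x) from the board's origin, at the board's top; the fence stands 16 mm above the board's top. With the trough square against it, holes and pins are in line across the fence (0.5 mm off).
- trough: Loose wooden trough, about 0.35 kg, 100 mm (its x) by 180 mm (its y); origin: centre of its underside; axes roughly as the board's. Floor plate 8 mm thick; walls 7 mm thick all round, 34 mm high over the underside, but the end wall at +y is a black head plate 48 mm high. Thin dark marks on the long walls show y = 0. It slides with a few newtons.
- pin_near (a point): Foot of the steel pin nearer the robot (board x = -25 mm, y = 0), at the height of the board's top. Each pin is 10 mm in diameter, stands 7 mm above the board's top, has a bevelled top, and is hidden under the trough at the start.
- pin_far (a point): The same for the pin nearer the fence (board x = +25 mm, y = 0).
- hole_near (a point): Centre, at the underside, of the through hole nearer the robot (trough x = -25 mm, y = 0), 14 mm in diameter. At the start the trough rests on the pins, one end tilted down to the board by 3 to 4 degrees, its holes 20 to 48 mm to one side (+y or -y) of the pins and its far wall some 5 to 32 mm short of the fence.
- hole_far (a point): The same for the hole nearer the fence (trough x = +25 mm, y = 0). Slid along the fence, the trough falls 7 mm flat onto the board when the holes reach the pins.
- jar: Round jar with steel lid, 56 mm across, 70 mm tall, loose, a bystander; origin at the centre of its underside
- cup: White plastic cup, 70 mm across, 75 mm tall, loose, a bystander; origin at the centre of its underside
- brush: Small brush lying flat, 160 mm long, loose, a bystander; origin about the middle of its length
- dish: Steel bowl, 100 mm across, 30 mm tall, loose, a bystander; origin at the centre of its underside
- bottle: Clear bottle, 64 mm across, 160 mm tall, loose, a bystander; origin at the centre of its underside
- counter: Round steel tally counter, 48 mm across, 28 mm tall, loose, a bystander; origin at the centre of its underside
- specimen_box: Closed grey box 70 x 50 x 30 mm, loose, a bystander; origin at the centre of its underside
There are look-alikes about, which are no part of the job. Leave any blue look-alike of the trough alone.

How it is judged:
By the outcome, as a careful person would: the job done as asked, in the order asked, and still so for the second after the job is handed in, with the robot touching nothing.
It also fails if it takes over 48 s, if anything falls off the work surface, if the arm or the gripper's body presses on something with over 40 N, if the wrist force passes 120 N, or if a joint passes its speed limit or range.

## Working session

There is one attempt and no reset: what is moved stays moved. The work goes in short steps, Python scripts to look and compute and a shell command to move; the robot and the scene stay as the last step left them, time stands still between calls to the robot, and variables do not carry over. Pictures are saved under pics/ and viewed, and the job is handed in when it is done.

```bash
ls; mkdir -p pics; python3 - <<'E'
from cell import monitor, vision, order, manip
import cv2,pickle
print(monitor.read_state(), manip.grasp_offset)
for n in ("scene","side","wrist"):
    c=vision.camera(n); cv2.imwrite(f"pics/{n}0.png",c["color"]); pickle.dump(c,open(f"{n}0.pkl","wb"))
    print({k:v for k,v in c.items() if k!="color"})
E
```

```text
pics
{'clock': 0.0, 'joints': array([ 1.14139356e+00,  3.00509528e-01,  1.52158439e+00, -1.02682538e-05,
        1.32068216e+00, -6.65870881e-02]), 'qd': array([-5.92392669e-04, -7.88801695e-05,  2.77202360e-04, -9.29357332e-05,
        9.22342674e-04,  1.10485613e-03]), 'effort': array([ 8.68230163e-04, -5.31795430e+01, -3.52741170e+01,  7.08779809e-02,
        2.43610900e-02, -6.57323335e-05]), 'eef_pos': array([195.08932126, 513.95876844, 204.86384644]), 'eef_rot': array([-3.14041119e+00, -6.88191846e-05,  2.77877948e+00]), 'wrist_force': array([-0.60082893,  0.31728569, -0.73652598]), 'moment': array([0.0149622 , 0.00113782, 0.00729267]), 'finger_gap': 93.69081677764618} 18.8
{'fx': 538.0310934687928, 'fy': 538.0310934687928, 'cx': 310.9469966454518, 'cy': 243.47250422972525, 'distortion': array([-0.12259109,  0.        ,  0.        ,  0.        ,  0.        ]), 'cam_to_world': array([[ 6.81577766e-01,  6.24528587e-01, -3.81334227e-01,
         9.35102437e+02],
       [ 7.31740353e-01, -5.79717455e-01,  3.58446270e-01,
        -4.67369612e+02],
       [ 2.79383503e-03, -5.2334665
[... 535 characters left out ...]
-02, -8.18928757e-01, -5.73622499e-01,
         7.31870292e+02],
       [ 0.00000000e+00,  0.00000000e+00,  0.00000000e+00,
         1.00000000e+00]])}
{'fx': 343.80480879347954, 'fy': 343.80480879347954, 'cx': 321.2991788834228, 'cy': 237.77312221094067, 'distortion': array([-0.0147372,  0.       ,  0.       ,  0.       ,  0.       ]), 'tool_from_camera': array([[-1.08422287e-03, -9.60745052e-01, -2.77430658e-01,
         8.05516447e+01],
       [ 9.99999403e-01, -1.00472918e-03, -4.28696808e-04,
         4.69311221e-02],
       [ 1.33125658e-04, -2.77430958e-01,  9.60745568e-01,
        -1.79173919e+02],
       [ 0.00000000e+00,  0.00000000e+00,  0.00000000e+00,
         1.00000000e+00]])}
```

View pics/scene0.png

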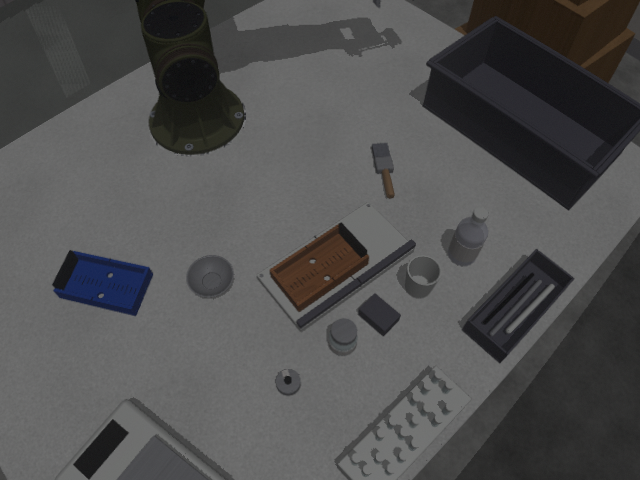

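View pics/side0.png

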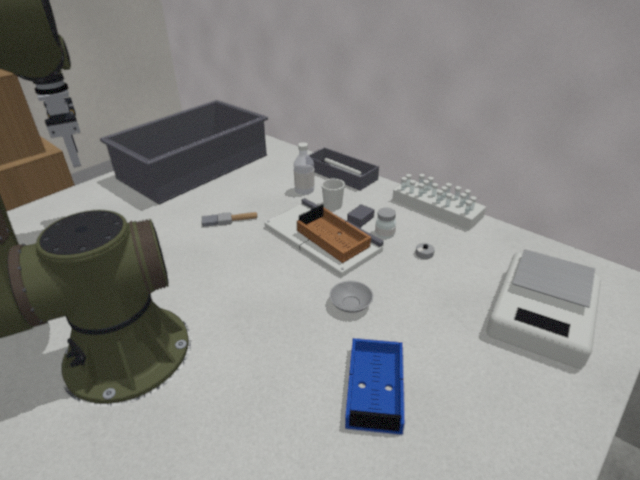

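View pics/wrist0.png

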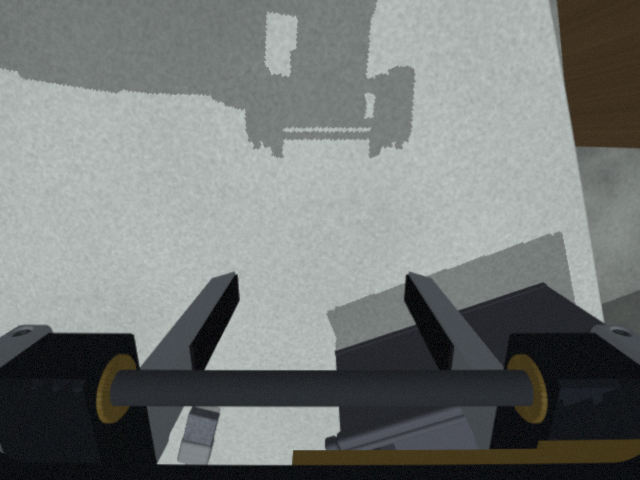

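The scene view shows the trough at about (320,265) on its board, with the fence on the far side at about (300,322)-(413,243). The blue look-alike is at (103,283). I'll enlarge the board area.

```bash
python3 - <<'E'
import cv2
for n,(x0,y0,x1,y1) in {"scene":(250,195,425,335),"side":(260,185,390,280)}.items():
    im=cv2.imread(f"pics/{n}0.png")[y0:y1,x0:x1]
    s=800/(x1-x0)
    s=min(s,600/(y1-y0)); print(n,s)
    im=cv2.resize(im,None,fx=s,fy=s,interpolation=cv2.INTER_CUBIC)
    im=cv2.convertScaleAbs(im,alpha=1.6 if n=="scene" else 1.0)
    cv2.imwrite(f"pics/{n}0c.png",im)
E
```

```text
scene 4.285714285714286
side 6.153846153846154
```

View pics/scene0c.png

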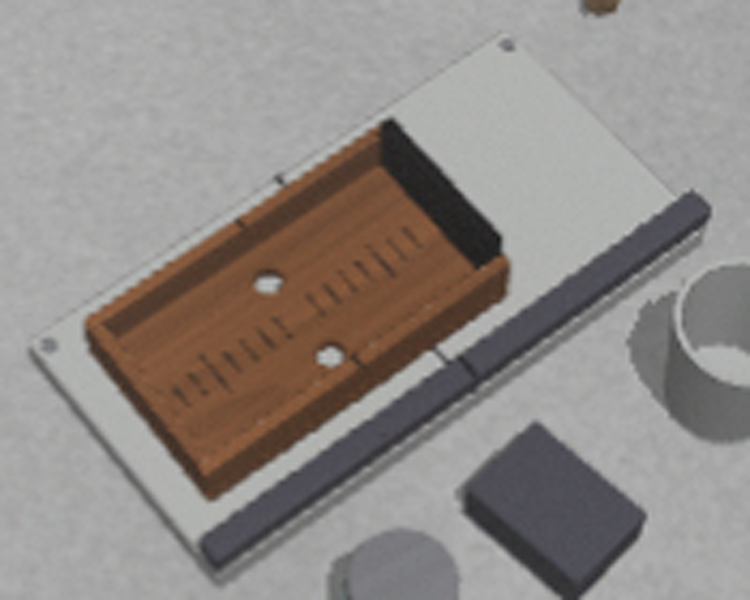

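View pics/side0c.png

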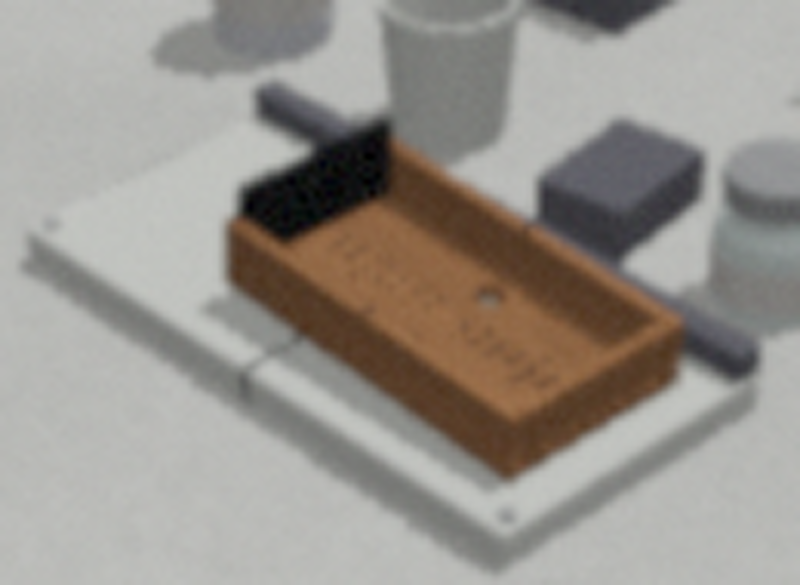

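```bash
cat > h.py <<'E'
import numpy as np,cv2,pickle
def ray(c,uv):
    K=np.array([[c["fx"],0,c["cx"]],[0,c["fy"],c["cy"]],[0,0,1]])
    p=cv2.undistortPoints(np.array([[uv]],float),K,c["distortion"])[0,0]
    T=np.array(c["cam_to_world"]); return T[:3,3],T[:3,:3]@np.array([p[0],p[1],1])
def at(c,uv,z):
    o,d=ray(c,uv); return o+d*(z-o[2])/d[2]
def crop(X,Y,s,x0,y0): return ((X+.5)/s-.5+x0,(Y+.5)/s-.5+y0)
E
python3 - <<'E'
from h import *
np.set_printoptions(precision=1,suppress=True)
S=pickle.load(open("scene0.pkl","rb"));D=pickle.load(open("side0.pkl","rb"))
a=lambda X,Y,z:at(S,crop(X,Y,600/140,250,195),z)
b=lambda X,Y,z:at(D,crop(X,Y,800/130,260,185),z)
print("scene near line",a(281,180,20),"fence line",a(437,350,20))
print("corners -y",a(30,350,20),"+y",a(507,35,20))
print("side near line",b(245,368,20),"corners -y",b(498,545,20),"+y",b(30,240,20))
print("holes far bottom",a(330,357,25),a(268,283,25))
print("trough marks top z~57", a(240,223,57),a(358,360,57))
for n,p in dict(nm=(88,325),np=(390,122),fm=(207,470),fp=(507,262)).items(): print(n,a(*p,54),a(*p,60))
# bystanders
for n,p,z in (("cup",(422,272),75),("jar",(343,328),70),("box",(379,310),30),("dish",(210,270),30)): print(n,at(S,p,z))
E
```

```text
scene near line [485.9 -32.6  20. ] fence line [608.7 -43.9  20. ]
corners -y [ 474.1 -188.8   20. ] +y [501.1 117.3  20. ]
side near line [480.5 -33.7  20. ] corners -y [ 459.6 -190.    20. ] +y [488.6 109.2  20. ]
holes far bottom [577.8 -86.6  25. ] [527.4 -80.4  25. ]
trough marks top z~57 [507.1 -80.1  57. ] [599.5 -90.5  57. ]
nm [ 498.3 -169.7   54. ] [ 501.1 -171.5   60. ]
np [513.3  15.7  54. ] [516.   12.7  60. ]
fm [ 592.2 -179.1   54. ] [ 594.4 -180.9   60. ]
fp [609.1   0.2  54. ] [611.1  -2.7  60. ]
cup [715.7  41.9  75. ]
jar [ 691.7 -155.    70. ]
box [703.  -62.1  30. ]
dish [ 401.3 -253.6   30. ]
```

The scene crop shows:
- **Mark lines:** near-edge mark at crop (281,181), trough marks at (240,223) and (358,360).
- **Holes:** at (268,283) and (330,357).

Board yaw comes out at about -5°, with its origin near (576,-41). The holes sit at about board (-20,-44), and the -y end of the trough is down. The two views disagree on the board's near edge, so I'll confirm it from the wrist camera. First I move above the near side with the jaws along board y.

```bash
python3 -m jog '[[-3.36,-3.24,0,0,0,0,100],[-3.36,-3.24,0,0,0,0,100],[-3.36,-3.24,0,0,0,0,100],[-3.36,-3.24,0,0,0,0,100],[-3.36,-3.24,0,0,0,0,100],[-3.36,-3.24,0,0,0,0,100],[-3.36,-3.24,0,0,0,0,100],[-3.36,-3.24,0,0,0,0,100]]'
python3 -m jog '[[-3.36,-3.24,0,0,0,0,100],[-3.36,-3.24,0,0,0,0,100],[-3.36,-3.24,0,0,0,0,100],[-3.36,-3.24,0,0,0,0,100],[-3.36,-3.24,0,0,0,0,100],[-3.36,-3.24,0,0,0,0,100],[0,0,0,0,0,-0.135,100],[0,0,0,0,0,-0.135,100]]'
python3 -m jog '[[0,0,0,0,0,0,100],[0,0,0,0,0,0,100]]'
python3 - <<'E'
from cell import monitor, vision
import cv2,pickle
s=monitor.read_state();print(s)
c=vision.camera("wrist"); c["s"]=s; pickle.dump(c,open("wrist1.pkl","wb")); cv2.imwrite("pics/wrist1.png",c["color"])
E
```

```text
clock: 0.95
eef_pos: [354.8, 174.7, 205.5]
eef_rot: [3.141, 0.0, 2.779]
wrist_force: [1.5, 0.3, -0.1]
finger_gap: 93.8
clock: 1.75
eef_pos: [474.0, -78.0, 204.9]
eef_rot: [3.141, -0.001, 3.052]
wrist_force: [-0.3, 0.0, 1.0]
finger_gap: 94.1
clock: 1.95
eef_pos: [473.9, -76.7, 205.4]
eef_rot: [3.142, -0.0, 3.045]
wrist_force: [0.0, -0.2, 0.5]
finger_gap: 93.8
{'clock': 1.95, 'joints': array([-2.36785120e-01,  1.43677800e-01,  1.71195070e+00, -1.24791324e-05,
        1.28609704e+00, -1.71090978e+00]), 'qd': array([ 0.00453117, -0.00325399, -0.00125693,  0.00066377, -0.00080426,
        0.00215972]), 'effort': array([-3.46902357e-01, -4.31808722e+01, -3.47942877e+01, -3.41915991e-02,
        6.92502502e-02, -4.28941548e-01]), 'eef_pos': array([473.9079124 , -76.71242442, 205.39610605]), 'eef_rot': array([ 3.14158595e+00, -1.33263679e-04,  3.04492450e+00]), 'wrist_force': array([ 0.0137496 , -0.19759824,  0.53754759]), 'moment': array([0.07933566, 0.00811973, 0.02566994]), 'finger_gap': 93.84050909524807}
```

View pics/wrist1.png

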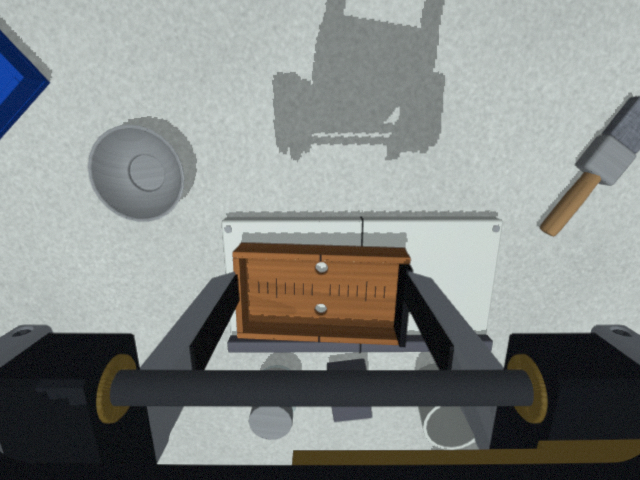

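The wrist view shows the whole board. Its near edge runs (223,218)-(501,217) with the mark line at x=362, and the trough holes are at (321,267) and (321,308).

```bash
cat >> h.py <<'E'
from scipy.spatial.transform import Rotation as Ro
def wc(c):
    s=c["s"];T=np.eye(4);T[:3,:3]=Ro.from_euler("xyz",s["eef_rot"]).as_matrix();T[:3,3]=s["eef_pos"]
    c=dict(c);c["cam_to_world"]=T@c["tool_from_camera"];return c
E
python3 - <<'E'
from h import *
np.set_printoptions(precision=1,suppress=True)
W=wc(pickle.load(open("wrist1.pkl","rb")))
im=W["color"][195:365,210:515];cv2.imwrite("pics/w1c.png",cv2.resize(im,None,fx=2.6,fy=2.6,interpolation=cv2.INTER_CUBIC))
A=at(W,(223,218),20);B=at(W,(501,217),20);M=at(W,(362,217.5),20);M2=at(W,(360.5,331),20)
print(A,B,M,M2,np.linalg.norm(B-A))
th=np.arctan2(-(B-A)[0],(B-A)[1]);print("yaw",th)
X=np.array([np.cos(th),np.sin(th),0]);Y=np.array([-np.sin(th),np.cos(th),0]);O=M+90*X;print("O",O)
f=lambda p:np.array([(p-O)@X,(p-O)@Y])
for uv in ((321,267),(321,308)): p=at(W,uv,24);print(p,f(p))
for uv,z in (((239,245),54),((410,251),62),((236,335),54),((320,254),58),((318.5,340),58)): p=at(W,uv,z);print(uv,p,f(p))
E
```

```text
[ 465.8 -183.5   20. ] [494.1 117.7  20. ] [480.  -33.1  20. ] [618.8 -43.9  20. ] 302.552398368615
yaw -0.0937653757555216
O [569.6 -41.6  20. ]
[531.1 -82.9  24. ] [-34.4 -44.7]
[581.7 -87.8  24. ] [ 16.4 -44.9]
(239, 245) [ 488.1 -161.7   54. ] [ -69.8 -127.2]
(410, 251) [508.5   7.8  62. ] [-65.4  43.4]
(236, 335) [ 589.6 -181.9   54. ] [  33.1 -137.8]
(320, 254) [504.3 -81.2  58. ] [-61.3 -45.6]
(318.5, 340) [601.9 -92.5  58. ] [ 37.  -47.7]
```

View pics/w1c.png

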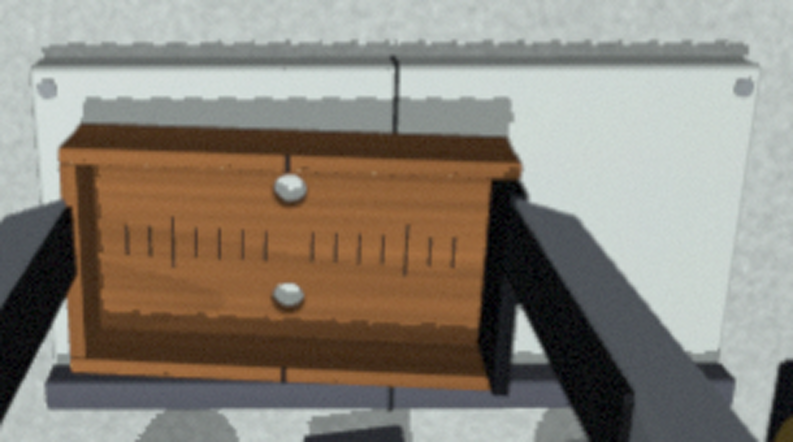

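Refined: board origin is about (574,-42) and yaw about -0.09. The holes are about 16 mm short of the fence line and 44 mm to -y. I'll descend on the near side.

```bash
python3 -m jog '[[0,0,4.5,0,0,0,100],[0,0,4.5,0,0,0,100],[0,0,4.5,0,0,0,100],[0,0,3,0,0,0,100],[0,0,0.8,0,0,0,100],[0,0,0,0,0,0,100]]'
python3 -m jog '[[-0.5,0,0,0,0,0,100],[-0.5,0,0,0,0,0,100],[-0.3,0,0,0,0,0,100],[0,0,0,0,0,0,100]]'
python3 - <<'E'
from cell import monitor, vision
import cv2,pickle
s=monitor.read_state()
c=vision.camera("side"); cv2.imwrite("pics/side2.png",cv2.resize(c["color"][160:300,240:420],None,fx=4.2,fy=4.2,interpolation=cv2.INTER_CUBIC))
E
```

```text
clock: 2.6
eef_pos: [473.8, -76.6, 32.3]
eef_rot: [3.141, -0.001, 3.048]
wrist_force: [0.7, -0.1, 0.1]
finger_gap: 94.0
clock: 3.0
eef_pos: [487.7, -78.1, 33.1]
eef_rot: [-3.141, 0.001, 3.049]
wrist_force: [-0.3, 0.2, 0.7]
finger_gap: 94.1
```

View pics/side2.png

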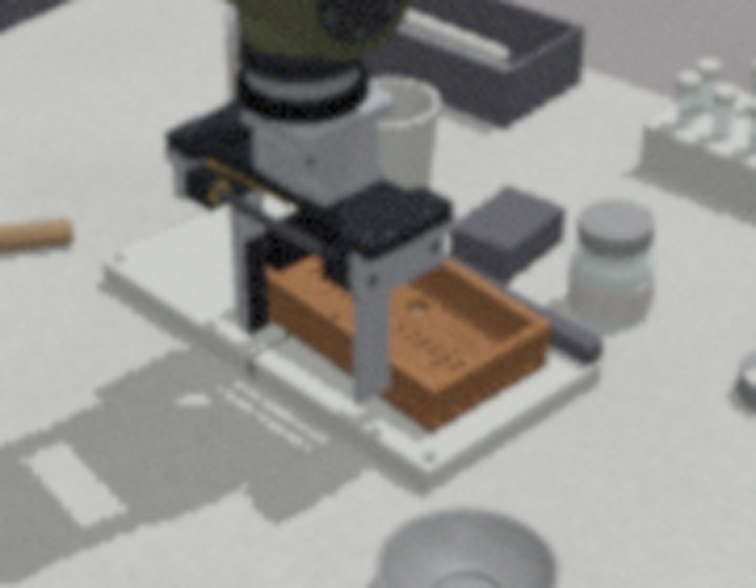

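The fingers stand just in front of the near wall and clear of everything else. Now I push +x in small steps and watch the force.

```bash
for i in 1 2; do :; done
python3 -m jog '[[-0.3,0,0,0,0,0,100],[-0.3,0,0,0,0,0,100],[-0.3,0,0,0,0,0,100]]'
python3 -m jog '[[-0.2,0,0,0,0,0,100],[-0.2,0,0,0,0,0,100]]'
python3 -m jog '[[-0.2,0,0,0,0,0,100],[-0.2,0,0,0,0,0,100]]'
python3 -m jog '[[-0.2,0,0,0,0,0,100],[-0.2,0,0,0,0,0,100]]'
```

```text
clock: 3.35
eef_pos: [495.9, -78.9, 32.4]
eef_rot: [-3.141, -0.001, 3.049]
wrist_force: [-1.8, -1.4, 1.2]
finger_gap: 94.1
clock: 3.55
eef_pos: [499.8, -79.2, 32.4]
eef_rot: [3.142, -0.001, 3.049]
wrist_force: [-4.1, 0.1, 2.2]
finger_gap: 94.2
clock: 3.75
eef_pos: [503.9, -79.6, 32.4]
eef_rot: [3.142, -0.0, 3.049]
wrist_force: [-3.5, 0.5, 2.4]
finger_gap: 93.9
clock: 3.95
eef_pos: [508.0, -80.0, 32.4]
eef_rot: [3.142, -0.0, 3.049]
wrist_force: [-2.3, 0.5, 1.6]
finger_gap: 93.9
```

```bash

python3 -m jog '[[-0.1,0,0,0,0,0,100],[-0.1,0,0,0,0,0,100]]'
python3 -m jog '[[-0.1,0,0,0,0,0,100],[-0.1,0,0,0,0,0,100]]'
python3 -m jog '[[-0.1,0,0,0,0,0,100],[-0.1,0,0,0,0,0,100]]'
```

```text
clock: 4.15
eef_pos: [508.6, -80.0, 32.3]
eef_rot: [3.141, -0.004, 3.049]
wrist_force: [-19.2, 2.6, 13.6]
finger_gap: 94.4
clock: 4.35
eef_pos: [508.6, -79.9, 32.2]
eef_rot: [3.141, -0.008, 3.049]
wrist_force: [-34.8, 3.5, 27.6]
finger_gap: 94.1
clock: 4.55
eef_pos: [508.6, -79.9, 32.1]
eef_rot: [3.141, -0.013, 3.049]
wrist_force: [-52.0, 4.1, 39.2]
finger_gap: 93.7
```

It's against the fence, at 50 N. I'll release and look.

```bash

python3 -m jog '[[0.4,0,0,0,0,0,100],[0.5,0,0,0,0,0,100],[1,0,0,0,0,0,100],[1,0,-1,0,0,0,100],[1,0,-3,0,0,0,100],[0,0,-4.5,0,0,0,100],[0,0,-4.5,0,0,0,100],[0,0,-4.5,0,0,0,100]]'
python3 -m jog '[[0,0,0,0,0,0,100],[0,0,0,0,0,0,100]]'
python3 - <<'E'
from cell import monitor, vision
import cv2,pickle
s=monitor.read_state()
c=vision.camera("wrist"); c["s"]=s; pickle.dump(c,open("wrist3.pkl","wb"))
cv2.imwrite("pics/wrist3.png",c["color"])
E
```

```text
clock: 5.35
eef_pos: [474.5, -76.8, 209.3]
eef_rot: [-3.142, 0.001, 3.049]
wrist_force: [0.5, 0.1, 0.5]
finger_gap: 93.9
clock: 5.55
eef_pos: [475.0, -76.9, 207.8]
eef_rot: [-3.141, 0.002, 3.049]
wrist_force: [-0.0, 0.8, -1.0]
finger_gap: 94.2
```

View pics/wrist3.png

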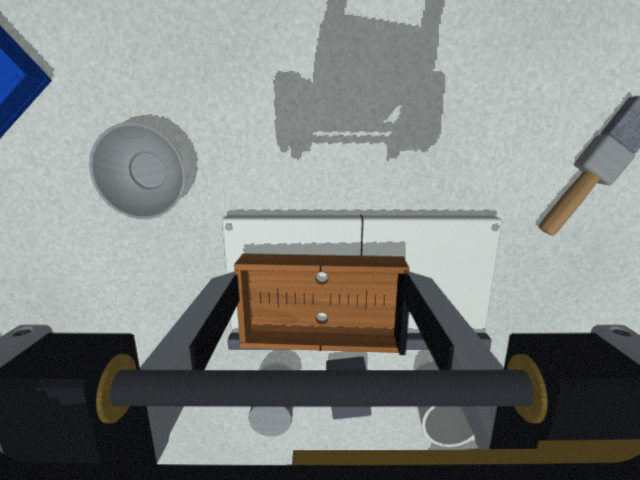

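The trough is now square against the fence, with holes at (322,277) and (322,317) and the board line at x=362. It still needs about 44 mm in +y. Next I go to the -y end, turn 90° and half-close the jaws.

```bash

python3 -m jog '[[-2.95,-3.94,0,0,0,0,50],[-2.95,-3.94,0,0,0,0,50],[-2.95,-3.94,0,0,0,0,50],[0,0,0,0,0,0.14,50],[0,0,0,0,0,0.14,50],[0,0,0,0,0,0.14,50],[0,0,0,0,0,0.14,50],[0,0,0,0,0,0.14,50]]'
python3 -m jog '[[0,0,0,0,0,0.14,50],[0,0,0,0,0,0.14,50],[0,0,0,0,0,0.14,50],[0,0,0,0,0,0.14,50],[0,0,0,0,0,0.14,50],[0,0,0,0,0,0.14,50],[0,0,0,0,0,0.02,50],[0,0,0,0,0,0,50]]'
```

```text
clock: 6.4
eef_pos: [551.6, -202.6, 205.2]
eef_rot: [-3.14, -0.003, 2.343]
wrist_force: [0.6, 0.1, 0.7]
finger_gap: 46.7
clock: 7.2
eef_pos: [551.8, -202.7, 206.2]
eef_rot: [-3.14, -0.001, 1.492]
wrist_force: [0.6, 0.6, -0.4]
finger_gap: 46.9
```

```bash

python3 -m jog '[[0,0,4.5,0,0,0.014,50],[0,0,4.5,0,0,0,50],[0,0,4.5,0,0,0,50],[0,0,3,0,0,0,50],[0,0,1.2,0,0,0,50],[0,0,0,0,0,0,50]]'
python3 -m jog '[[0.5,0,0,0,0,0,50],[0.5,0,0,0,0,0,50],[0,0,0,0,0,0,50]]'
python3 - <<'E'
from cell import monitor, vision
import cv2,pickle
c=vision.camera("side"); cv2.imwrite("pics/side4.png",cv2.resize(c["color"][160:300,240:420],None,fx=4.2,fy=4.2,interpolation=cv2.INTER_CUBIC))
c=vision.camera("scene"); cv2.imwrite("pics/scene4.png",cv2.convertScaleAbs(cv2.resize(c["color"][195:335,240:430],None,fx=4.2,fy=4.2,interpolation=cv2.INTER_CUBIC),alpha=1.6))
E
```

```text
clock: 7.8
eef_pos: [551.5, -202.5, 29.2]
eef_rot: [-3.139, -0.001, 1.477]
wrist_force: [-0.5, -0.1, 0.7]
finger_gap: 46.7
clock: 8.1
eef_pos: [553.8, -192.3, 31.9]
eef_rot: [3.14, 0.001, 1.476]
wrist_force: [-0.4, -0.7, 0.1]
finger_gap: 46.6
```

View pics/side4.png

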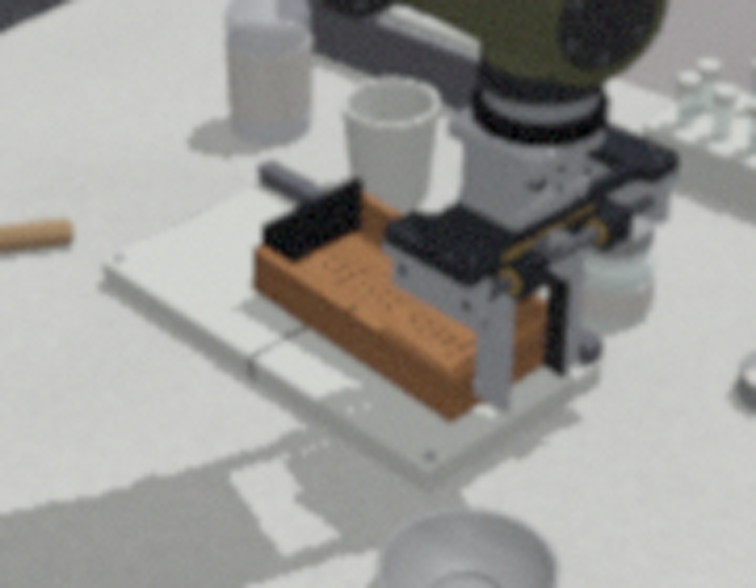

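View pics/scene4.png

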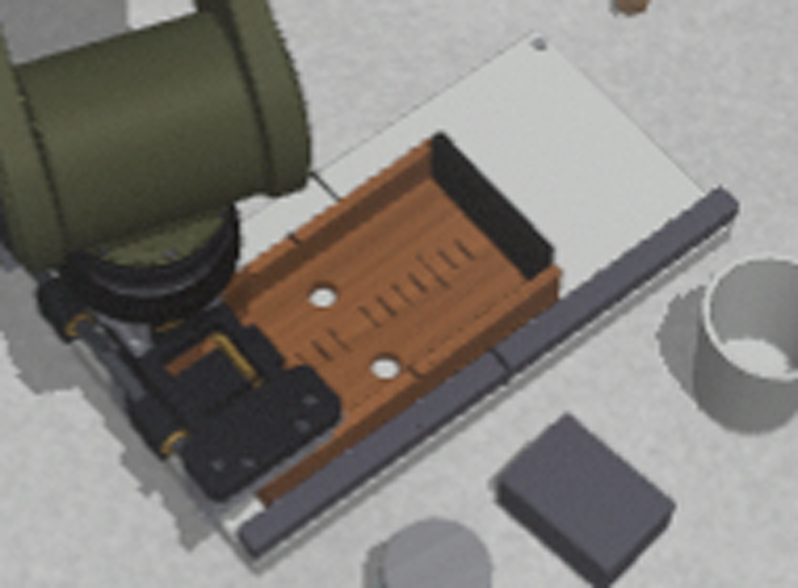

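The fingers face the -y end wall and are clear of the fence and jar, and the trough lies along the fence. Now I push +y.

```bash

python3 -m jog '[[0.3,0,0,0,0,0,50],[0.3,0,0,0,0,0,50],[0.2,0,0,0,0,0,50],[0.2,0,0,0,0,0,50]]'
python3 -m jog '[[0.2,0,0,0,0,0,50],[0.2,0,0,0,0,0,50],[0.2,0,0,0,0,0,50]]'
python3 -m jog '[[0.2,0.02,0,0,0,0,50],[0.3,0.02,0,0,0,0,50],[0.3,0.02,0,0,0,0,50],[0.3,0.02,0,0,0,0,50]]'
python3 -m jog '[[0.3,0.02,0,0,0,0,50],[0.3,0.02,0,0,0,0,50],[0.3,0.02,0,0,0,0,50],[0.3,0.02,0,0,0,0,50]]'
python3 - <<'E'
from cell import monitor, vision
import cv2,pickle
c=vision.camera("scene"); cv2.imwrite("pics/scene5.png",cv2.convertScaleAbs(cv2.resize(c["color"][195:335,240:430],None,fx=4.2,fy=4.2,interpolation=cv2.INTER_CUBIC),alpha=1.6))
E
```

```text
clock: 8.6
eef_pos: [554.1, -183.0, 30.5]
eef_rot: [3.142, 0.0, 1.475]
wrist_force: [-1.0, -2.7, 1.0]
finger_gap: 47.0
clock: 8.9
eef_pos: [554.6, -176.9, 30.5]
eef_rot: [3.142, 0.0, 1.475]
wrist_force: [-2.3, -3.1, 0.9]
finger_gap: 46.8
clock: 9.3
eef_pos: [556.1, -166.2, 30.4]
eef_rot: [-3.141, 0.0, 1.475]
wrist_force: [-4.0, -4.4, 1.6]
finger_gap: 47.3
clock: 9.7
eef_pos: [557.9, -154.2, 30.2]
eef_rot: [-3.14, 0.0, 1.475]
wrist_force: [-4.4, -3.8, 0.4]
finger_gap: 46.8
```

View pics/scene5.png

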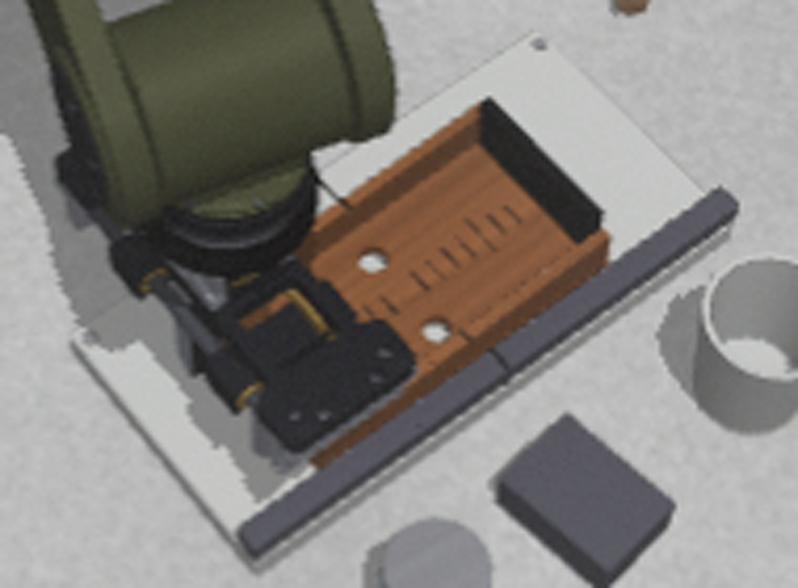

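The trough has moved about 31 mm along the fence, with about 13 mm to go. I continue, finer near the end.

```bash

python3 -m jog '[[0.2,0.02,0,0,0,0,50],[0.2,0.02,0,0,0,0,50],[0.2,0.02,0,0,0,0,50],[0.1,0.01,0,0,0,0,50]]'
for k in 1; do :; done
python3 -m jog '[[0.1,0,0,0,0,0,50],[0.1,0,0,0,0,0,50]]'
python3 - <<'E'
from cell import monitor, vision
import cv2,pickle
c=vision.camera("scene"); cv2.imwrite("pics/scene6.png",cv2.convertScaleAbs(cv2.resize(c["color"][195:335,240:430],None,fx=4.2,fy=4.2,interpolation=cv2.INTER_CUBIC),alpha=1.6))
E
```

```text
clock: 10.15
eef_pos: [559.4, -147.2, 30.2]
eef_rot: [-3.14, 0.0, 1.475]
wrist_force: [-3.5, -4.8, 0.7]
finger_gap: 47.1
clock: 10.35
eef_pos: [560.0, -144.9, 30.3]
eef_rot: [-3.142, -0.001, 1.475]
wrist_force: [-0.2, 0.1, 0.3]
finger_gap: 46.6
```

View pics/scene6.png

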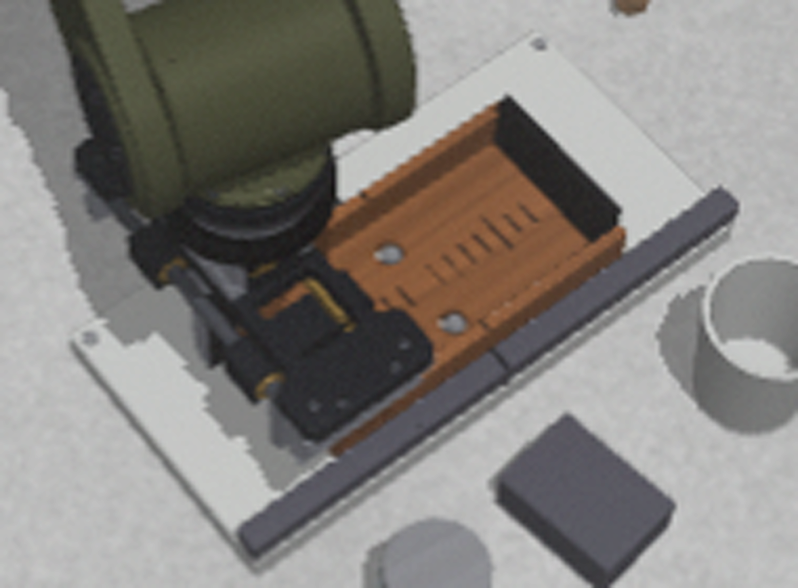

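The force vanished, both holes now show grey steel, and the wall sits lower. It looks dropped. I'll back off and check.

```bash

python3 -m jog '[[-0.3,0,0,0,0,0,50],[-1,0,0,0,0,0,50],[-1.5,0,0,0,0,0,50],[-1.5,0,-2,0,0,0,50],[-1,0,-4.5,0,0,0,50],[-2,0,-4.5,0,0,0,50],[-4,0,-2.5,0,0,0,50],[-4,0,-2,0,0,0,50]]'
python3 -m jog '[[-4,0,0,0,0,0,50],[-4,0,0,0,0,0,50],[0,0,0,0,0,0,50],[0,0,0,0,0,0,50]]'
python3 - <<'E'
from cell import monitor, vision
import cv2,pickle
c=vision.camera("scene"); pickle.dump(c,open("scene7.pkl","wb"));cv2.imwrite("pics/scene7f.png",c["color"]);cv2.imwrite("pics/scene7.png",cv2.convertScaleAbs(cv2.resize(c["color"][195:335,240:430],None,fx=4.2,fy=4.2,interpolation=cv2.INTER_CUBIC),alpha=1.6))
c=vision.camera("side"); pickle.dump(c,open("side7.pkl","wb"));cv2.imwrite("pics/side7.png",cv2.resize(c["color"][180:290,255:400],None,fx=5.4,fy=5.4,interpolation=cv2.INTER_CUBIC))
E
```

```text
clock: 11.2
eef_pos: [545.1, -300.0, 188.1]
eef_rot: [3.139, 0.001, 1.475]
wrist_force: [0.4, 0.1, 0.3]
finger_gap: 47.1
clock: 11.6
eef_pos: [536.8, -378.7, 185.0]
eef_rot: [-3.141, -0.0, 1.473]
wrist_force: [0.9, 2.1, 0.9]
finger_gap: 46.8
```

View pics/scene7.png

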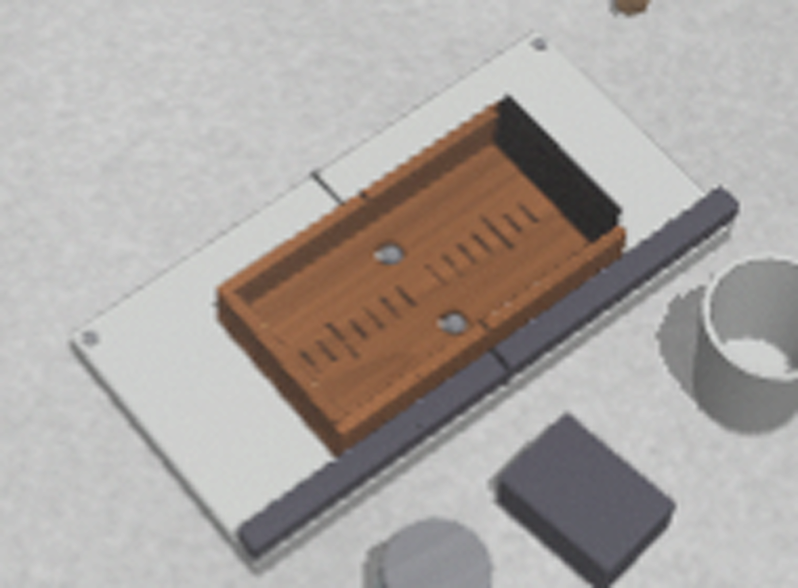

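View pics/side7.png

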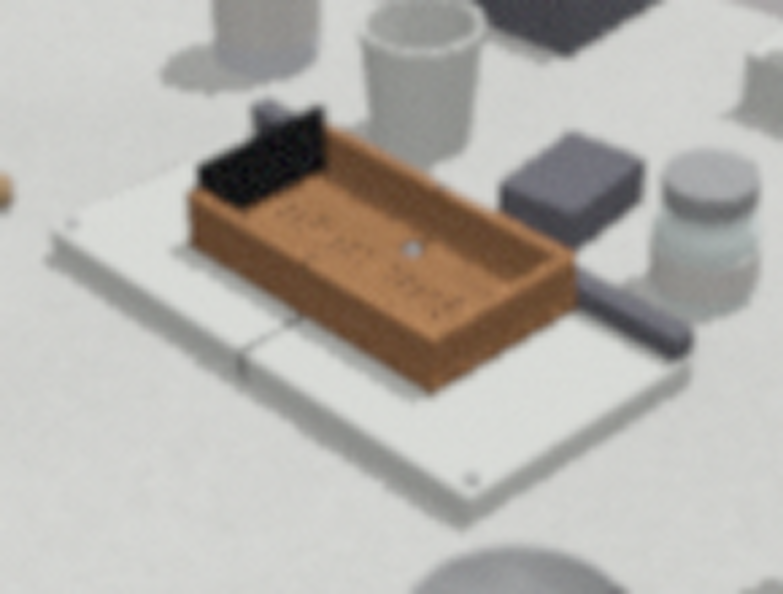

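View pics/scene7f.png

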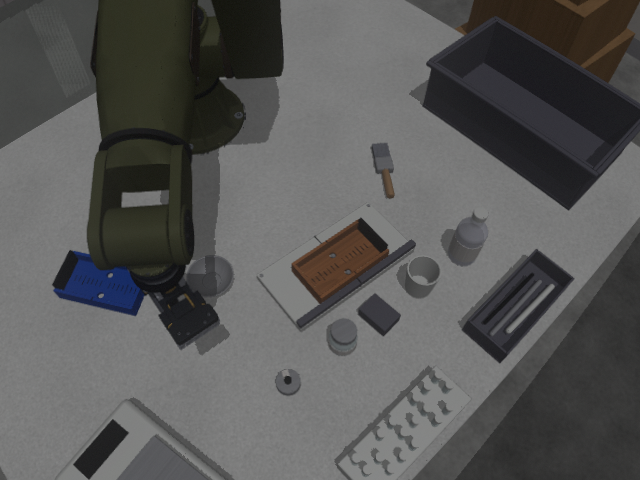

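```bash
python3 - <<'E'
from h import *
np.set_printoptions(precision=1,suppress=True)
def tri(S,D,p,q):
    a=[]; b=[]
    for c,uv in ((S,p),(D,q)):
        o,d=ray(c,uv); d/=np.linalg.norm(d);P=np.eye(3)-np.outer(d,d);a.append(P);b.append(P@o)
    return np.linalg.solve(a[0]+a[1],b[0]+b[1])
S=pickle.load(open("scene7.pkl","rb"));D=pickle.load(open("side7.pkl","rb"))
s=lambda X,Y:crop(X,Y,4.2,240,195); d=lambda X,Y:crop(X,Y,5.4,255,180)
print("near-y top",tri(S,D,s(218,293),d(433,337)))
print("far-y top",tri(S,D,s(340,436),d(575,262)))
print("near+y wall top",tri(S,D,s(496,106),d(192,192)))
print("head near top",tri(S,D,s(508,96),d(199,178)))
print("head far top",tri(S,D,s(620,211),d(323,108)))
print("board -y near",tri(S,D,s(72,342),d(470,495)),"+y",tri(S,D,s(538,33),d(55,236)))
for n,uv in (("hole near",(389,255)),("far",(454,322))): print(n,at(S,s(*uv),27))
c=cv2.resize(S["color"][240:285,310:370],None,fx=13,fy=13,interpolation=cv2.INTER_CUBIC);cv2.imwrite("pics/h7.png",cv2.convertScaleAbs(c,alpha=1.6))
E
```

```text
near-y top [ 515.5 -126.4   51.2]
far-y top [ 611.1 -135.8   48.5]
near+y wall top [531.8  49.   52.1]
head near top [536.3  50.9  59.6]
head far top [622.5  41.6  64.1]
board -y near [ 471.1 -185.6   15.4] +y [497.7 120.3  12.6]
hole near [547.7 -41.2  27. ]
far [597.2 -44.4  27. ]
```

View pics/h7.png

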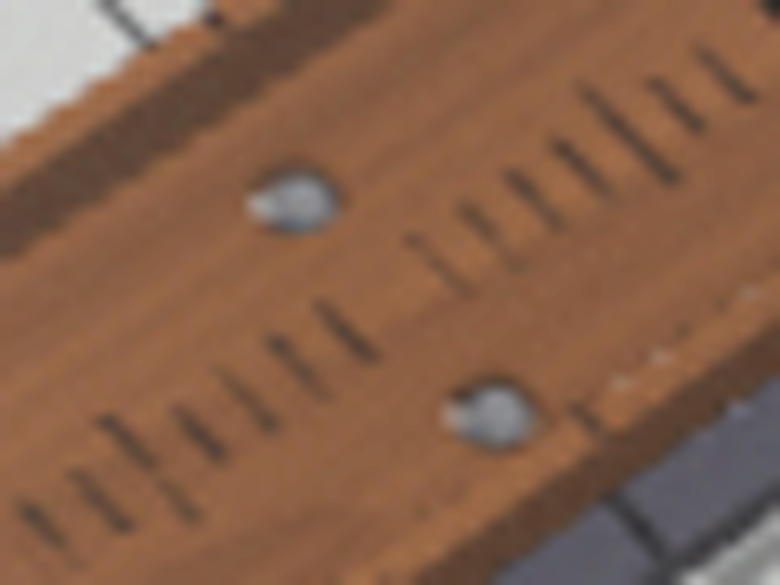

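Both holes are filled by steel pins nearly flush with the floor. Triangulated wall tops are level at both ends (51.2 and 52.1), but the board heights I triangulated as a check disagree by about 3 mm. I'll look closely at the gap under the wall.

```bash
python3 - <<'E'
import pickle,cv2,numpy as np
a=pickle.load(open("side7.pkl","rb"))["color"][195:257,283:367];b=pickle.load(open("side0.pkl","rb"))["color"][205:267,293:377]
f=lambda x:cv2.convertScaleAbs(cv2.resize(x,None,fx=9,fy=9,interpolation=cv2.INTER_CUBIC),alpha=1.15)[:295*2,:]
cv2.imwrite("pics/s7.png",f(a))
E
```

View pics/s7.png

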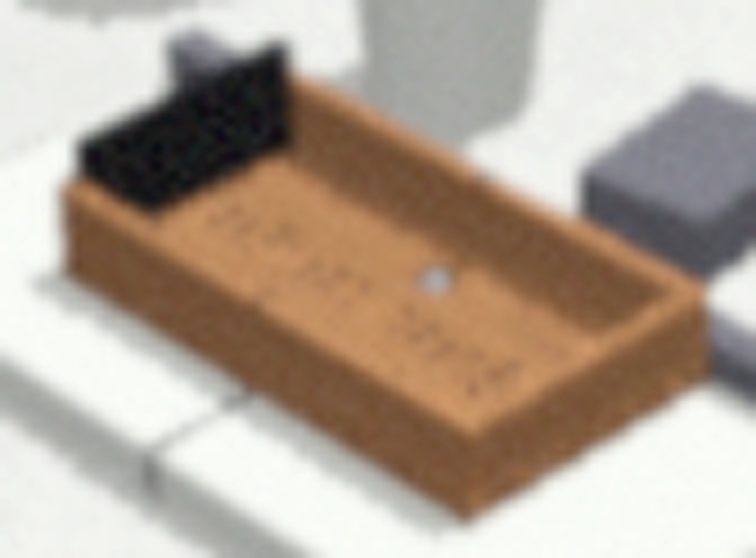

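The wall meets the board along its whole length with a thin, even shadow. The board line runs into the trough's centre mark, and a pin shows in the far hole, so I'm handing in.

```bash
python3 -c "
from cell import order,monitor
print(monitor.read_state()['wrist_force']);print(order.sign_off())"
```

```text
[-0.12858499  0.57476573 -0.25043814]
the job is handed in; nothing more can be done
None
```

The trough is on both pins and lying flat on the board, and the job was handed in with about 12 s of the 48 s used. I pushed the near wall with both fingers until the trough met the fence. Then I pushed the -y end wall about 40 mm along the fence, until the pushing force dropped from about 5 N to zero, and backed the arm clear.

**Last checks:**
- **Pins and fit:** the scene view shows steel filling both holes, and the side view shows it in the far one. The centre marks line up with the board's line. The wall's lower edge meets the board along its length with an even, thin shadow.
- **Level:** wall tops measured within about 1 mm of each other along the near wall. The absolute heights from the two cameras came out 2–7 mm low, including the board's own corners, so I relied on the pictures for flatness.
- **Bystanders:** the other objects show no visible movement in the last scene picture.
- **Force:** I pressed harder than needed against the fence. The fingers briefly reached about 65 N at the wrist, below the 120 N limit.

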